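Feed a test tile down the chute into the dust booth

ROBOT

A 7-joint arm with a two-finger parallel gripper is mounted at the origin on the work surface. World frame = base frame: x ahead of the robot, y to its left, z up, the work surface at z = 0. Lengths are in m, angles in rad, forces in N, time in s.
With the tool pointing down it reaches from about 0.4 to 0.875 m from the base axis. Payload 6.5 kg.
Tool frame: the origin (TCP) lies between the finger pads; the fingertips stand 22 mm ahead of it and the grasp point (between the pads) lies 3 mm ahead of it (bot.tip_extent is the distance from the TCP to the fingertips, in m); z points along the fingers, y is the line along which they close (so a half turn about z gives the same grasp; the last joint's range is limited). The gripper opens to 88 mm and grips with 3 to 60 N. Pads are 18 mm wide; open, the fingers measure 123 mm over their backs; the gripper's body (75 mm by 187 mm) begins 45 mm behind the grasp point.
Start: joints at [1.158, 0.536, -0.004, 1.538, 0.003, 1.067, -0.071], TCP at [0.221, -0.611, 0.261] pointing down, gripper open.
Joint ranges: [-2.7, 2.7], [-0.37, 2.16], [-1.27, 1.26], [0.24, 2.4], [-1.31, 4.45], [0.19, 1.91], [-2.76, 2.76]. Speed limits (rad/s): [2.39, 2.39, 3.14, 3.14, 3.14, 3.14, 3.14].

INTERFACE

Orientations are given as a unit quaternion [x, y, z, w].
In Python, from rig import monitor, optics, workorder, bot gives the robot as it stands. The module is installed in compiled form; this text tells all that it offers.
- The arm moves only by the tool drive_tool, never from a script. Its argument "motion" is a list of rows, each an object of numbers: "dx", "dy", "dz": the shift along the tool's x, y, z in cm; "wx", "wy", "wz": the turn, a rotation vector about the tool's x, y, z in degrees; "hand": the closure, from 0 (fully open) to 1 (shut). In form: [{"dx": .., "dy": .., "dz": .., "wx": .., "wy": .., "wz": .., "hand": ..}, ...]. A call has 1 to 12 rows; each row shifts and turns the commanded pose from where the row before left it, along the tool's axes as they then stand; what a row does not reach is not made up. A row lasts 1/8 s, in which the tool goes at most 62.5 mm and 10.7 degrees, less where a joint would pass 70% of its speed; a pose out of reach is approached as far as the arm can. A call with a gripper value outside its range is refused whole. The fingers move at their own pace and stop on an object; "squeeze" is the grip in N (left out, the last holds). Time passes only in rows, so rows that do not move let the fingers close. It gives the time, the measured TCP pose, the force, the opening and the grip force at its end, in the units of the state.
- monitor.state(): the state, without advancing time (a new reading comes with each control period).
- optics.snapshot(name): name is "side" or "top" or "wrist"; returns the picture (480x640x3 uint8, blue, green, red); there is no depth.
- optics.camera_info(name): a dict with "mtx" (3x3 intrinsics, pixels), "eye" and "attitude" of the camera in the world. Camera axes: x right, y down, z forward; pixel columns grow to the right and rows downward; lengths in m; the calibration is good to about 2 mm. A picture is of the moment at which its call begins: read the wrist's pose just before it. camera_info takes no time and is no camera call; for the wrist camera it gives the pose at the moment of the call.
- workorder.close_job(): hands the job in; it is judged then, once.
The state is a dict: "clock": time; "joint_positions": joint angles; "qd": joint speeds; "tau": joint torques, N m; "eef_pos": TCP position; "tool_rot": TCP orientation; "contact_force": force on the tool from outside, world axes, zero at the start; "wrist_torque": the same for the moment, N m; "width": finger opening in m; "grasp_force": force on a finger pad.
Only numpy, scipy, OpenCV 4.12 (cv2) and the standard library are available. Lean on these libraries where they do the work, as an engineer would, in place of code of your own. Each camera call takes 0.05 s, during which the arm holds its last target. There are 200 camera calls.

TASK

The dust booth's orange shutter is down: first raise it by its black lift tab until the tab is level with the yellow band on its post, and leave it there. Then take the terracotta test tile by its fin, lay it flat on the upper end of the sloping chute, turned so that its off-centre fin lines up with the slot in the red gauge plate, and only then let go, so that it slides by itself through the plate, under the shutter and down to the rubber stop. Do not push it past the plate and do not disturb the other things on the bench.

Things in the scene. Friction and masses are not known exactly. Their poses are not given: they have to be found in the camera images.
- bed: Fixed, slippery steel chute bed on a stand; place and heading vary. Origin: on its sliding surface, mid-width, middle of the loading bay at the upper end, 175 mm above the table. x points down the slope (28 degrees below level), y across (left when looking downhill), z square to the surface. Channel 70 mm wide from x -75 mm (open end) to the rubber stop's face at x 300 mm. Things slide on it.
- slot (a point): Middle of the fin slot in the red gauge plate, which crosses the chute at bed x 75 to 87 mm; bed frame x 81, y -13, z 42 mm, bed's axes. The plate's two cheeks hang from z 20 to 65 mm; between them the slot is open from bed y -28 to +2 mm, and below them a 20 mm gap lets the tile's foot through. Blue side walls, 4 mm thick, are 15 mm high along the whole chute, but 45 mm high from x 75 to 157 mm.
- home (a point): Where the tile's centre comes to rest against the rubber stop: bed frame x 250, y 0, z 31 mm, bed's axes. It lies in the booth: clear walls and a clear roof 85 mm above the bed, from x 191 mm to the stop.
- tile_mid (a point): Centre (half-way up) of the terracotta test tile, 100 mm long, 60 wide, 62 high, about 200 g, standing on its foot. Axes: x along its length, z up. Foot 100 x 60 x 12 mm; a fin 10 mm thick and 50 mm high runs along it, off centre at y = -15 mm. It passes the gauge plate only with its x axis pointing down the slope, so that the fin is on the bed's negative y side.
- tile_fin (a point): Point to grip on the tile: on the fin, mid-length and mid-thickness, 40 mm above the foot's underside (tile frame 0, -15, 40 mm); axes as the tile's. The fin's top is 22 mm above it, the foot's upper face 28 mm below. Grip across the 10 mm thickness (tile y).
- tab (a point): Centre of the free part of the shutter's black lift tab: a level bar, 16 mm across, 12 mm high, that sticks out from the shutter's lower part towards the robot. Axes: y along the bar, z up. The free end is 35 mm along -y from here; the guide post begins 52 mm along +y. Nothing for 105 mm below it when down. Can be pushed up from below or gripped.
- mark (a point): Where the centre of the lift tab must come: level with the yellow band on the guide post, 214 mm above the table, straight above the lowered tab.
- sash (a joint): Height of the counterbalanced orange shutter in m: 0 when down, growing upwards to a stop at 0.115; 0.090 when the tab is level with the yellow band. Needs about 5 N to lift and stays where it is left. Panel 100 mm wide, 70 mm high, upright across the chute at bed x 175 mm; its guide posts end 277 mm above the table.
- dish: Bystander: dark bowl 170 mm across, on a grey banding wheel 240 mm across and 50 mm high.
- beaker: Bystander: red open beaker, 68 mm across, 140 mm high.
- jar: Bystander: white jar with red cap, 72 mm across, 100 mm high.
- cup: Bystander: terracotta cup, 80 mm across, 85 mm high.
- figure: Bystander: white bell-shaped figurine, 72 mm across, 108 mm high.
- brush: Bystander: brush, 190 mm long, lying on the bench.
- rib: Bystander: wooden block, 100 x 50 x 14 mm, lying on the bench.

How it is judged:
On the way, in this order (a step that is already met when the one before it is completed fails the run):
1. the shutter stands with its tab level with the yellow band (within 10 mm), let go (value of joint sash between 0.08 and 0.1 m and contact force between each of the arm, the fingers and sash below 0.1 N), for 0.2 s.
2. the tile, still held, lies on the slope in the loading bay, within 10 degrees of flat and within 15 mm of the bed (x of tile_mid in the frame of bed between -0.07 and 0.07 m and y of tile_mid in the frame of bed between -0.015 and 0.015 m and z of tile_mid in the frame of bed between 0.015 and 0.046 m and angle between the z axis of tile_mid and the z axis of bed, either way round below 0.175 rad and contact force between the fingers and tile above 0.3 N).
At the end, for the whole second after the job is handed in: The tile lies at rest in the booth against the rubber stop (its centre within 15 mm of home along the chute, within 20 mm in all, flat on the bed), released, and the shutter still stands with its tab within 10 mm of the yellow band's height (x of tile_mid in the frame of bed above 0.235 m and distance between tile_mid and home below 0.02 m and angle between the z axis of tile_mid and the z axis of bed, either way round below 0.15 rad and linear speed of tile below 0.02 m/s and value of joint sash between 0.08 and 0.1 m); the robot touches nothing.
It fails at once if the fingers or the arm push the tile once it is past the gauge plate (x of tile_mid in the frame of bed above 0.13 m and z of tile_mid in the frame of bed above -0.02 m and distance between tile_mid and home below 0.15 m and contact force between any of the fingers, the arm and tile above 0.3 N).
It fails at once if another thing on the bench is moved more than 30 mm (distance of any of dish, beaker, jar, cup, figure, brush, rib from where it was at the start of the episode above 0.03 m).
It also fails if it takes over 64 s, if anything falls off the work surface, if the arm or the gripper's body presses on something with over 40 N, if the wrist force passes 120 N, or if a joint passes its speed limit or range.

## Working session

There is one attempt and no reset: what is moved stays moved. The work goes in short steps, Python scripts to look and compute and a tool call to move; the robot and the scene stay as the last step left them, time stands still between calls to the robot, and variables do not carry over. Pictures are saved under pics/ and viewed, at most 10 in all, crops included, and the job is handed in when it is done.

Besides the shell and the picture viewer there is one more tool, called by a JSON object that holds its "api" and its "payload". drive_tool: Moves the arm, as the interface text tells. Its arguments: {"type":"object","properties":{"motion":{"type":"array","items":{"type":"object","properties":{"dx":{"type":"number"},"dy":{"type":"number"},"dz":{"type":"number"},"wx":{"type":"number"},"wy":{"type":"number"},"wz":{"type":"number"},"hand":{"type":"number"}}}},"squeeze":{"type":"number"}},"required":["motion"]}

```bash
mkdir -p pics; python3 - <<'E'
from rig import monitor, optics, bot
import cv2,json
s=monitor.state();print({k:s[k] for k in('clock','eef_pos','tool_rot','width')},bot.tip_extent)
for n in('side','top','wrist'):
    cv2.imwrite(f'pics/{n}0.png',optics.snapshot(n));print(n,optics.camera_info(n))
E
```

```text
{'clock': 0.0, 'eef_pos': array([ 0.22077109, -0.6107808 ,  0.2598672 ]), 'tool_rot': array([ 9.84991359e-01,  1.72601682e-01, -1.92146025e-04, -8.03653770e-04]), 'width': 0.0881104395194377} 0.022
side {'mtx': array([[463.58849684,   0.        , 316.49719386],
       [  0.        , 463.58849684, 243.2092582 ],
       [  0.        ,   0.        ,   1.        ]]), 'eye': array([ 0.34857917, -0.68719217,  0.84782397]), 'attitude': array([ 0.91933675, -0.15552497,  0.05291961, -0.35753523])}
top {'mtx': array([[455.96437511,   0.        , 321.62133699],
       [  0.        , 455.96437511, 234.39115046],
       [  0.        ,   0.        ,   1.        ]]), 'eye': array([ 0.44512437, -0.0754465 ,  1.19267655]), 'attitude': array([-0.70610843,  0.70621187, -0.04007206,  0.03270944])}
wrist {'mtx': array([[425.30509349,   0.        , 321.36270323],
       [  0.        , 425.30509349, 232.18144647],
       [  0.        ,   0.        ,   1.        ]]), 'eye': array([ 0.28549945, -0.58696823,  0.38423259]), 'attitude': array([ 0.81098738, -0.56907106, -0.07899671,  0.11053111])}
```

View pics/side0.png

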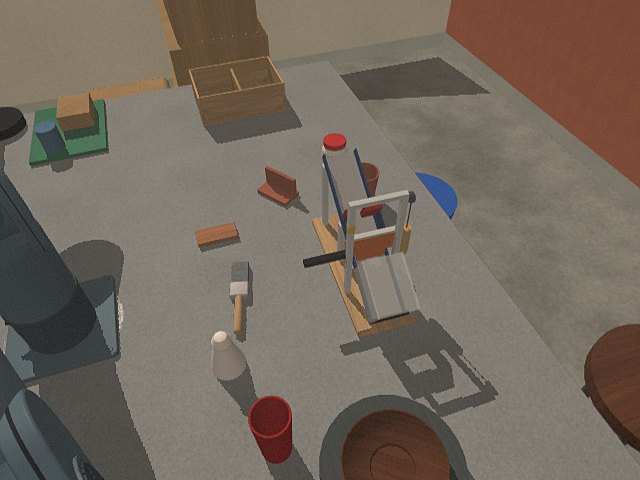

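View pics/top0.png

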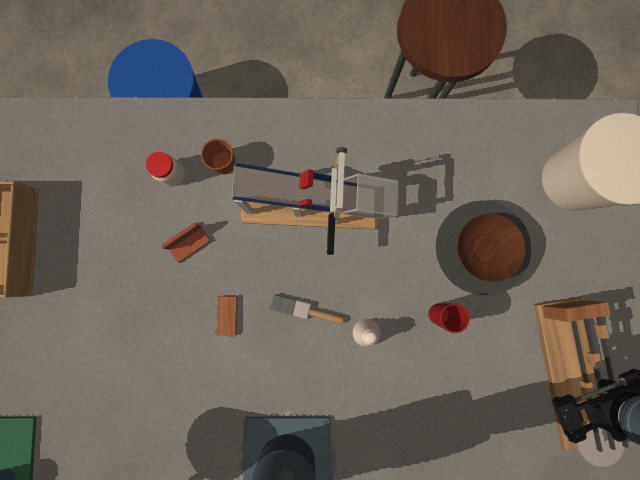

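Side view: chute at (325–420,150–320), upper end far, tab (305–345,262), tile (278,187). Top view: chute runs left to right (235–395,165–215), tab (331,235), tile (186,242). I'll enlarge.

```bash
python3 - <<'E'
import cv2
t=cv2.imread('pics/top0.png');s=cv2.imread('pics/side0.png')
a=cv2.resize(t[135:265,150:410],None,fx=3,fy=3,interpolation=3)
cv2.imwrite('pics/a.png',a)
b=cv2.resize(s[125:325,250:430],None,fx=3,fy=3,interpolation=3)
cv2.imwrite('pics/b.png',b)
E
```

```text
(no output)
```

View pics/a.png

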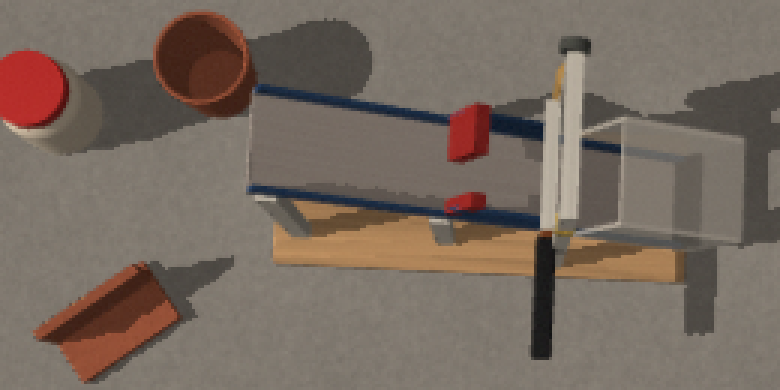

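View pics/b.png

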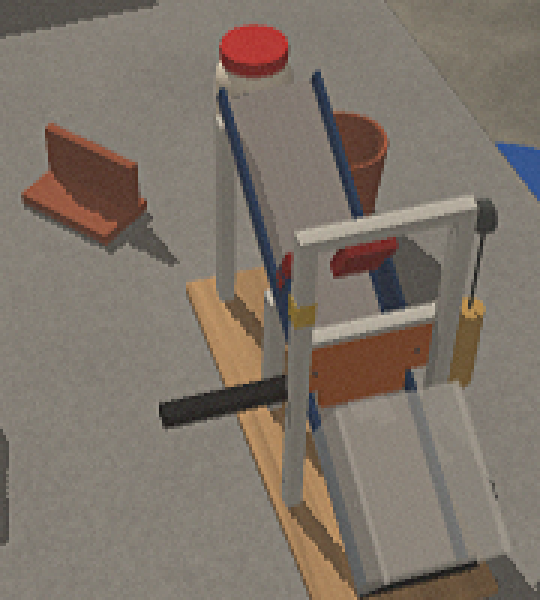

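```bash
cat > h.py <<'E'
import numpy as np
from scipy.spatial.transform import Rotation as R
from scipy.optimize import least_squares
from rig import optics
def proj(n,P,info=None):
    c=info or optics.camera_info(n);p=(np.atleast_2d(P)-c['eye'])@R.from_quat(c['attitude']).as_matrix()
    q=p@c['mtx'].T;return q[:,:2]/q[:,2:]
def bedR(psi): return R.from_euler('ZY',[psi,np.radians(28)])
def bedpt(v,p): return np.array([v[0],v[1],.175])+bedR(v[2]).apply(np.atleast_2d(p)/1000)
def flat(v,p,z): return np.array([v[0],v[1],z])+R.from_euler('z',v[2]).apply(np.atleast_2d(p)/1000)
A=lambda q:np.array(q)/3+[150,135]-1/3
B=lambda q:np.array(q)/3+[250,125]-1/3
def fit(f,obs,x0):
    r=lambda v:np.concatenate([(proj(n,f(v,p))-np.array(px)).ravel() for n,p,px in obs])
    s=least_squares(r,x0,loss='soft_l1');return s.x,r(s.x).reshape(-1,2).round(1)
E
python3 - <<'E'
from h import *
P=[[-75,37,15],[-75,-37,15],[87,2,65],[75,2,20],[75,-28,20],[87,-28,65]]
v,r=fit(bedpt,[('top',P,A([[257,88],[250,190],[487,156],[448,162],[447,208],[484,193]])),
 ('side',[[-75,-37,15],[-75,37,15],[87,2,20],[87,35,20]],B([[222,92],[317,73],[335,276],[397,262]]))],[.6,.1,-1.65])
print('bed',v,np.degrees(v[2]),r.tolist())
for z in(0,):
 f=lambda u,p:flat([u[0],u[1],v[2]+np.pi/2],p,.124)
 t,r=fit(f,[('top',[[-8,-35,6],[8,-35,6]],A([[531,358],[551,358]])),('side',[[8,-35,0],[0,-35,6]],B([[168,415],[163,402]]))],[.5,-.1])
 # here frame: y along bar
 f=lambda u,p:flat([u[0],u[1],v[2]+0],p,.124)
 t,r=fit(f,[('top',[[-8,-35,6],[8,-35,6]],A([[531,358],[551,358]])),('side',[[-8,-35,-6],[8,-35,-6]],B([[162,427],[171,428]]))],[.5,-.1])
 print('tab',t,r.tolist(), 'in bed horiz', R.from_euler('z',-v[2]).apply([t[0]-v[0],t[1]-v[1],0]))
f=lambda u,p:flat(u,p,0)
t,r=fit(f,[('top',[[-50,-20,62],[50,-20,62],[50,30,12],[-50,30,12]],A([[140,264],[35,334],[86,383],[181,319]])),
 ('side',[[-50,-15,62],[50,-15,62],[50,30,12],[50,-30,12],[-50,30,12]],B([[137,163],[48,126],[22,197],[40,172],[107,240]]))],[.55,.4,2.15])
print('tile',t,np.degrees(t[2]),r.tolist())
E
```

```text
bed [ 0.65978224  0.04239047 -1.60975208] -92.23200050857317 [[0.6, -0.2], [0.9, -0.6], [0.2, -0.9], [-0.4, -0.3], [-0.6, -2.8], [0.6, 0.0], [-0.6, -1.6], [-0.8, -1.3], [-0.6, 0.5], [-6.9, 2.0]]
tab [ 0.54555098 -0.10792992] [[0.1, -0.8], [0.3, -0.6], [-0.3, -3.4], [-1.2, 2.1]] in bed horiz [ 0.15465519 -0.10829023  0.        ]
tile [0.54675718 0.25682973 2.19171528] 125.57603542041022 [[-1.1, -0.4], [0.3, -0.4], [0.6, 0.5], [1.1, -0.6], [-0.9, 1.4], [-0.6, 0.1], [-0.7, -0.5], [7.2, -3.8], [-0.3, -0.6]]
```

{"api": "drive_tool", "payload": {"motion": [{"dx": 4.25, "dy": -3.33, "hand": 0.3}, {"dx": 4.25, "dy": -3.33, "hand": 0.3}, {"dx": 4.25, "dy": -3.33, "hand": 0.3}, {"dx": 4.25, "dy": -3.33, "hand": 0.3}, {"dx": 4.25, "dy": -3.33, "hand": 0.3}, {"dx": 4.25, "dy": -3.33, "hand": 0.3}, {"dx": 4.25, "dy": -3.33, "hand": 0.3}, {"dx": 4.25, "dy": -3.33, "hand": 0.3}, {"dx": 4.25, "dy": -3.33, "hand": 0.3}, {"dx": 4.25, "dy": -3.33, "hand": 0.3}, {"dx": 4.25, "dy": -3.33, "hand": 0.3}, {"hand": 0.3}]}}

```text
invalid input
```

{"api": "drive_tool", "payload": {"motion": [{"wz": 7.4, "hand": 0.3}, {"wz": 7.4, "hand": 0.3}, {"wz": 7.3, "hand": 0.3}, {"hand": 0.3}]}}

```text
invalid input
```

```bash
cat >> h.py <<'E'
def go(pos,Rt):
    "shift (cm) in present tool axes, then turn (deg) about TCP"
    from rig import monitor
    s=monitor.state();C=R.from_quat(s['tool_rot'])
    w=np.degrees((C.inv()*Rt).as_rotvec())
    print('t',s['clock'],'pos',s['eef_pos'].round(4),'yaw',np.degrees(np.arctan2(*C.as_matrix()[[1,0],0])).round(1),'q',s['joint_positions'].round(2))
    print('shift cm',(C.inv().apply(np.array(pos)-s['eef_pos'])*100).round(2),'turn',w.round(2),'shift in target axes',(Rt.inv().apply(np.array(pos)-s['eef_pos'])*100).round(2))
def down(yaw): return R.from_euler('z',yaw,degrees=True)*R.from_euler('x',180,degrees=True)
E
python3 - <<'E'
from h import *
import cv2
cv2.imwrite('pics/w1.png',optics.snapshot('wrist'))
go([.535,-.108,.126],down(-2.2))
print(proj('wrist',[[.511,-.1075,.13],[.5455,-.108,.13],[.66,.042,.175]]))
E
```

```text
t 0.2 pos [ 0.2208 -0.611   0.2602] yaw 19.9 q [ 1.16  0.54 -0.    1.54  0.    1.07 -0.07]
shift cm [ 46.65 -36.61  13.45] turn [-6.000e-02  1.000e-02  2.208e+01] shift in target axes [ 29.46 -51.47  13.42]
[[ -776.83318477 -1030.5882441 ]
 [ -809.03571587 -1208.5913524 ]
 [-3607.20683013 -4863.27527854]]
```

View pics/w1.png

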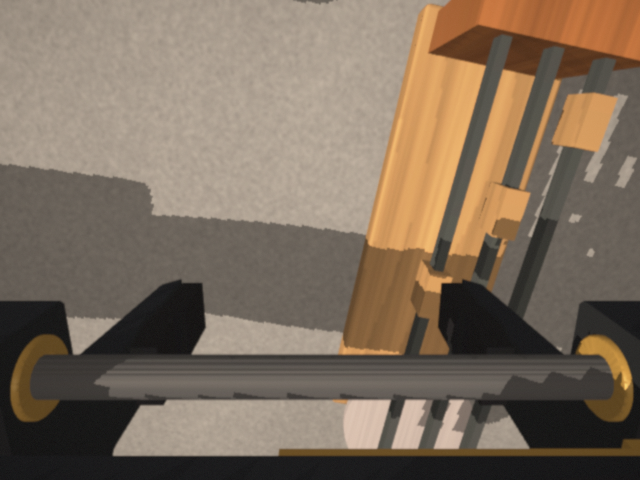

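The move was refused; the wrist still shows the rack below the start pose. I'll send complete rows.

{"api": "drive_tool", "payload": {"motion": [{"dx": 4.25, "dy": -3.33, "dz": 0, "wx": 0, "wy": 0, "wz": 0, "hand": 0.3}, {"dx": 4.25, "dy": -3.33, "dz": 0, "wx": 0, "wy": 0, "wz": 0, "hand": 0.3}, {"dx": 4.25, "dy": -3.33, "dz": 0, "wx": 0, "wy": 0, "wz": 0, "hand": 0.3}, {"dx": 4.25, "dy": -3.33, "dz": 0, "wx": 0, "wy": 0, "wz": 0, "hand": 0.3}, {"dx": 4.25, "dy": -3.33, "dz": 0, "wx": 0, "wy": 0, "wz": 0, "hand": 0.3}, {"dx": 4.25, "dy": -3.33, "dz": 0, "wx": 0, "wy": 0, "wz": 0, "hand": 0.3}, {"dx": 4.25, "dy": -3.33, "dz": 0, "wx": 0, "wy": 0, "wz": 0, "hand": 0.3}, {"dx": 4.25, "dy": -3.33, "dz": 0, "wx": 0, "wy": 0, "wz": 0, "hand": 0.3}, {"dx": 4.25, "dy": -3.33, "dz": 0, "wx": 0, "wy": 0, "wz": 0, "hand": 0.3}, {"dx": 4.25, "dy": -3.33, "dz": 0, "wx": 0, "wy": 0, "wz": 0, "hand": 0.3}, {"dx": 4.25, "dy": -3.33, "dz": 0, "wx": 0, "wy": 0, "wz": 0, "hand": 0.3}, {"dx": 0, "dy": 0, "dz": 0, "wx": 0, "wy": 0, "wz": 7.4, "hand": 0.3}], "squeeze": 20}}

```text
clock: 1.7
eef_pos: [0.538, -0.1027, 0.2607]
tool_rot: [0.994, 0.111, 0.001, -0.001]
contact_force: [-0.3, -1.4, 0.2]
width: 0.0615
grasp_force: 0.0
```

{"api": "drive_tool", "payload": {"motion": [{"dx": 0, "dy": 0, "dz": 0, "wx": 0, "wy": 0, "wz": 7.4, "hand": 0.3}, {"dx": 0, "dy": 0, "dz": 0, "wx": 0, "wy": 0, "wz": 7.3, "hand": 0.3}, {"dx": 0, "dy": 0, "dz": 0, "wx": 0, "wy": 0, "wz": 0, "hand": 0.3}]}}

```text
clock: 2.08
eef_pos: [0.536, -0.1078, 0.2606]
tool_rot: [1.0, -0.019, -0.0, 0.0]
contact_force: [0.7, -0.8, 0.7]
width: 0.0616
grasp_force: 0.0
```

```bash
python3 - <<'E'
from h import *
import cv2
go([.535,-.108,.126],down(-2.2))
cv2.imwrite('pics/w2.png',optics.snapshot('wrist'))
print(proj('wrist',[[.511,-.1075,.13],[.5455,-.108,.13],[.66,.042,.175]]))
E
```

```text
t 2.075 pos [ 0.536  -0.1078  0.2606] yaw -2.2 q [ 0.24  0.37 -0.15  1.81  0.07  0.97 -1.55]
shift cm [-0.09  0.02 13.46] turn [0.01 0.02 0.04] shift in target axes [-0.1   0.02 13.46]
[[323.55641558 266.09268175]
 [322.41068543 213.24155065]
 [-24.3973199   -3.23760405]]
```

View pics/w2.png

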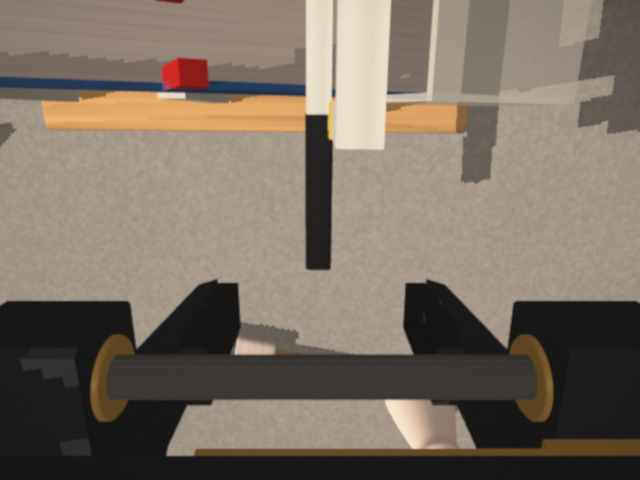

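The tab is at (318,115–268) in the wrist view, about 3 mm left of where I predicted; the post at (360,150) is clear. Descend and grip.

{"api": "drive_tool", "payload": {"motion": [{"dx": 0, "dy": -0.3, "dz": 4.5, "wx": 0, "wy": 0, "wz": 0, "hand": 0.3}, {"dx": 0, "dy": 0, "dz": 4.5, "wx": 0, "wy": 0, "wz": 0, "hand": 0.3}, {"dx": 0, "dy": 0, "dz": 4.4, "wx": 0, "wy": 0, "wz": 0, "hand": 0.3}, {"dx": 0, "dy": 0, "dz": 0, "wx": 0, "wy": 0, "wz": 0, "hand": 0.3}, {"dx": 0, "dy": 0, "dz": 0, "wx": 0, "wy": 0, "wz": 0, "hand": 0.9}, {"dx": 0, "dy": 0, "dz": 0, "wx": 0, "wy": 0, "wz": 0, "hand": 0.9}, {"dx": 0, "dy": 0, "dz": 0, "wx": 0, "wy": 0, "wz": 0, "hand": 0.9}, {"dx": 0, "dy": 0, "dz": 0, "wx": 0, "wy": 0, "wz": 0, "hand": 0.9}, {"dx": 0, "dy": 0, "dz": 0, "wx": 0, "wy": 0, "wz": 0, "hand": 0.9}], "squeeze": 20}}

```text
clock: 3.25
eef_pos: [0.5363, -0.1059, 0.127]
tool_rot: [1.0, -0.02, 0.0, 0.001]
contact_force: [-0.4, 1.8, 2.1]
width: 0.0147
grasp_force: 20.2
```

{"api": "drive_tool", "payload": {"motion": [{"dx": 0, "dy": 0, "dz": -1.5, "wx": 0, "wy": 0, "wz": 0, "hand": 0.9}, {"dx": 0, "dy": 0, "dz": -1.5, "wx": 0, "wy": 0, "wz": 0, "hand": 0.9}, {"dx": 0, "dy": 0, "dz": -1.5, "wx": 0, "wy": 0, "wz": 0, "hand": 0.9}, {"dx": 0, "dy": 0, "dz": -1.5, "wx": 0, "wy": 0, "wz": 0, "hand": 0.9}, {"dx": 0, "dy": 0, "dz": -1.5, "wx": 0, "wy": 0, "wz": 0, "hand": 0.9}, {"dx": 0, "dy": 0, "dz": -1.5, "wx": 0, "wy": 0, "wz": 0, "hand": 0.9}, {"dx": 0, "dy": 0, "dz": 0, "wx": 0, "wy": 0, "wz": 0, "hand": 0.9}, {"dx": 0, "dy": 0, "dz": 0, "wx": 0, "wy": 0, "wz": 0, "hand": 0.9}]}}

```text
clock: 4.25
eef_pos: [0.5363, -0.1056, 0.2172]
tool_rot: [1.0, -0.02, 0.0, 0.0]
contact_force: [-0.0, -5.3, 2.3]
width: 0.0148
grasp_force: 20.2
```

{"api": "drive_tool", "payload": {"motion": [{"dx": 0, "dy": 0, "dz": 0, "wx": 0, "wy": 0, "wz": 0, "hand": 0.3}, {"dx": 0, "dy": 0, "dz": 0, "wx": 0, "wy": 0, "wz": 0, "hand": 0.3}, {"dx": 0, "dy": 0, "dz": 0, "wx": 0, "wy": 0, "wz": 0, "hand": 0.3}, {"dx": 0, "dy": 0, "dz": -4, "wx": 0, "wy": 0, "wz": 0, "hand": 0.3}, {"dx": 0, "dy": 0, "dz": -4, "wx": 0, "wy": 0, "wz": 0, "hand": 0.3}, {"dx": -4, "dy": 0, "dz": -4, "wx": 0, "wy": 0, "wz": 0, "hand": 0.3}, {"dx": -4, "dy": 0, "dz": 0, "wx": 0, "wy": 0, "wz": 0, "hand": 0.3}]}}

```text
clock: 5.12
eef_pos: [0.457, -0.1015, 0.3394]
tool_rot: [1.0, -0.019, 0.003, 0.0]
contact_force: [-0.8, 0.0, 0.4]
width: 0.0617
grasp_force: 0.0
```

```bash
python3 - <<'E'
from h import *
import cv2
s=optics.snapshot('side');t=optics.snapshot('top')
b=cv2.resize(s[125:325,250:430],None,fx=2.5,fy=2.5,interpolation=3)
a=cv2.resize(t[140:270,155:290],(519,500),interpolation=3)
cv2.imwrite('pics/c.png',b);
v=[.6598,.0424,-1.6098]
def up(q): return (np.array(q)-[250,125])*2.5
print(up(proj('side',[[.511,-.1046,.214],[.511,-.1046,.22]])))
# tile grasp: fin at tile (0,-15)
y=2.1917
g=np.array([.5468,.2568])+R.from_euler('z',y).apply([0,-.015,0])[:2];print(g)
go([*g,.3],down(np.degrees(y)-180))
E
```

```text
[[131.59429683 270.82385973]
 [131.3069457  265.31872692]]
[0.5590003  0.26552656]
t 5.225 pos [ 0.4532 -0.1017  0.3371] yaw -2.3 q [ 0.27  0.14 -0.17  1.91  0.03  1.1  -1.51]
shift cm [  9.13 -37.11   3.68] turn [5.000e-02 5.000e-02 5.217e+01] shift in target axes [-23.71 -29.97   3.71]
```

View pics/c.png

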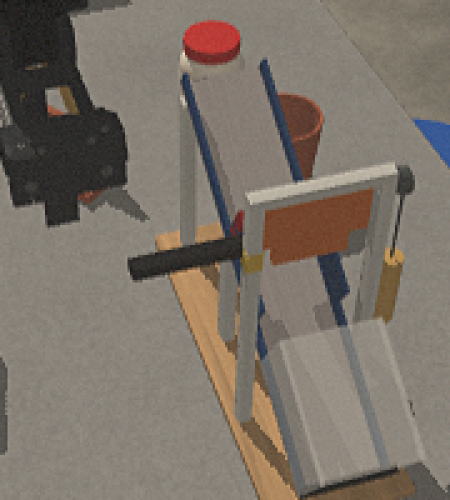

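The tab end is at (133,268), as predicted for 214 mm, next to the yellow band (252,262), so the shutter is up. Joint 7's range rules out a single grasp, so I'll turn the tile on the bench and regrasp it.

{"api": "drive_tool", "payload": {"motion": [{"dx": 1.3, "dy": -5.3, "dz": 0, "wx": 0, "wy": 0, "wz": 0, "hand": 0.3}, {"dx": 1.3, "dy": -5.3, "dz": 0, "wx": 0, "wy": 0, "wz": 0, "hand": 0.3}, {"dx": 1.3, "dy": -5.3, "dz": 0, "wx": 0, "wy": 0, "wz": 0, "hand": 0.3}, {"dx": 1.3, "dy": -5.3, "dz": 0, "wx": 0, "wy": 0, "wz": 0, "hand": 0.3}, {"dx": 1.3, "dy": -5.3, "dz": 0, "wx": 0, "wy": 0, "wz": 0, "hand": 0.3}, {"dx": 1.3, "dy": -5.3, "dz": 0, "wx": 0, "wy": 0, "wz": 0, "hand": 0.3}, {"dx": 1.3, "dy": -5.3, "dz": 0, "wx": 0, "wy": 0, "wz": 0, "hand": 0.3}, {"dx": 0, "dy": 0, "dz": 0, "wx": 0, "wy": 0, "wz": -10, "hand": 0.3}, {"dx": 0, "dy": 0, "dz": 0, "wx": 0, "wy": 0, "wz": -10, "hand": 0.3}, {"dx": 0, "dy": 0, "dz": 0, "wx": 0, "wy": 0, "wz": -10, "hand": 0.3}, {"dx": 0, "dy": 0, "dz": 0, "wx": 0, "wy": 0, "wz": -10, "hand": 0.3}, {"dx": 0, "dy": 0, "dz": 0, "wx": 0, "wy": 0, "wz": -10, "hand": 0.3}]}}

```text
clock: 6.72
eef_pos: [0.5617, 0.2659, 0.336]
tool_rot: [0.913, 0.408, -0.0, -0.0]
contact_force: [0.0, 1.0, 0.7]
width: 0.0618
grasp_force: 0.0
```

{"api": "drive_tool", "payload": {"motion": [{"dx": 0, "dy": 0, "dz": 0, "wx": 0, "wy": 0, "wz": -10, "hand": 0.3}, {"dx": 0, "dy": 0, "dz": 0, "wx": 0, "wy": 0, "wz": -10, "hand": 0.3}, {"dx": 0, "dy": 0, "dz": 0, "wx": 0, "wy": 0, "wz": -10, "hand": 0.3}, {"dx": 0, "dy": 0, "dz": 0, "wx": 0, "wy": 0, "wz": -10, "hand": 0.3}, {"dx": 0, "dy": 0, "dz": 0, "wx": 0, "wy": 0, "wz": -10, "hand": 0.3}, {"dx": 0, "dy": 0, "dz": 0, "wx": 0, "wy": 0, "wz": -10, "hand": 0.3}, {"dx": 0, "dy": 0, "dz": 0, "wx": 0, "wy": 0, "wz": -10, "hand": 0.3}, {"dx": 0, "dy": 0, "dz": 0, "wx": 0, "wy": 0, "wz": -8, "hand": 0.3}, {"dx": 0, "dy": 0, "dz": 0, "wx": 0, "wy": 0, "wz": 0, "hand": 0.3}]}}

```text
clock: 7.85
eef_pos: [0.5617, 0.2656, 0.336]
tool_rot: [0.456, 0.89, 0.0, -0.001]
contact_force: [-0.0, -0.8, 0.1]
width: 0.0616
grasp_force: 0.0
```

```bash
python3 - <<'E'
from h import *
import cv2
go([.559,.2655,.045],down(125.6))
cv2.imwrite('pics/w3.png',optics.snapshot('wrist'))
u=[.5468,.2568,2.1917]
print(proj('wrist',flat(u,[[-50,-15,62],[50,-15,62],[50,30,12],[-50,30,12]],0)))
E
```

```text
t 7.85 pos [0.5617 0.2656 0.336 ] yaw 125.7 q [ 0.03  0.54 -0.81  1.5   0.4   1.27 -0.2 ]
shift cm [ 0.11 -0.21 29.1 ] turn [-0.04 -0.08  0.09] shift in target axes [ 0.15 -0.23 29.1 ]
[[318.88263069 239.6763905 ]
 [318.75398059 134.79652307]
 [275.22204876 132.48503322]
 [277.85102568 226.60767433]]
```

View pics/w3.png

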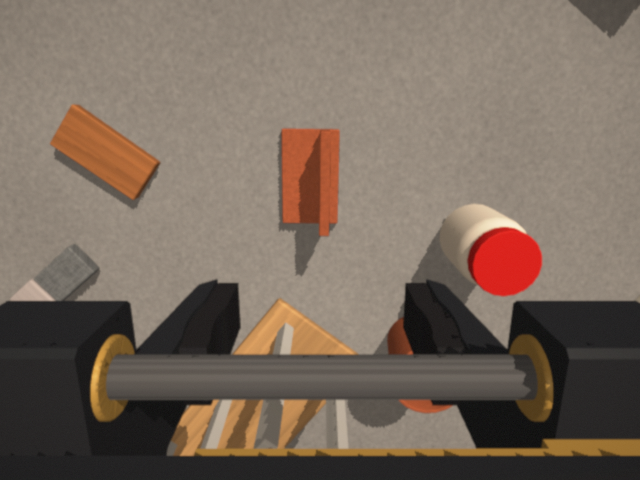

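The tile fin is at column 324, rows 130–237 and parallel to the tool x axis; shift about 5 mm in tool y.

{"api": "drive_tool", "payload": {"motion": [{"dx": 0.45, "dy": 0.3, "dz": 5, "wx": 0, "wy": 0, "wz": 0, "hand": 0.3}, {"dx": 0, "dy": 0, "dz": 5, "wx": 0, "wy": 0, "wz": 0, "hand": 0.3}, {"dx": 0, "dy": 0, "dz": 5, "wx": 0, "wy": 0, "wz": 0, "hand": 0.3}, {"dx": 0, "dy": 0, "dz": 5, "wx": 0, "wy": 0, "wz": 0, "hand": 0.3}, {"dx": 0, "dy": 0, "dz": 5, "wx": 0, "wy": 0, "wz": 0, "hand": 0.3}, {"dx": 0, "dy": 0, "dz": 4.2, "wx": 0, "wy": 0, "wz": 0, "hand": 0.3}, {"dx": 0, "dy": 0, "dz": 0, "wx": 0, "wy": 0, "wz": 0, "hand": 0.3}, {"dx": 0, "dy": 0, "dz": 0, "wx": 0, "wy": 0, "wz": 0, "hand": 1}, {"dx": 0, "dy": 0, "dz": 0, "wx": 0, "wy": 0, "wz": 0, "hand": 1}, {"dx": 0, "dy": 0, "dz": 0, "wx": 0, "wy": 0, "wz": 0, "hand": 1}, {"dx": 0, "dy": 0, "dz": 0, "wx": 0, "wy": 0, "wz": 0, "hand": 1}, {"dx": 0, "dy": 0, "dz": 0, "wx": 0, "wy": 0, "wz": 0, "hand": 1}], "squeeze": 20}}

```text
clock: 9.4
eef_pos: [0.5615, 0.2708, 0.045]
tool_rot: [0.456, 0.89, 0.0, 0.0]
contact_force: [-1.1, -0.5, 0.0]
width: 0.0138
grasp_force: 0.0
```

{"api": "drive_tool", "payload": {"motion": [{"dx": 0, "dy": 0, "dz": 0, "wx": 0, "wy": 0, "wz": 0, "hand": 1}, {"dx": 0, "dy": 0, "dz": 0, "wx": 0, "wy": 0, "wz": 0, "hand": 1}, {"dx": 0, "dy": 0, "dz": -2, "wx": 0, "wy": 0, "wz": 0, "hand": 1}, {"dx": 0, "dy": 0, "dz": 0, "wx": 0, "wy": 0, "wz": -10, "hand": 1}, {"dx": 0, "dy": 0, "dz": 0, "wx": 0, "wy": 0, "wz": -10, "hand": 1}, {"dx": 0, "dy": 0, "dz": 0, "wx": 0, "wy": 0, "wz": -10, "hand": 1}, {"dx": 0, "dy": 0, "dz": 0, "wx": 0, "wy": 0, "wz": -10, "hand": 1}, {"dx": 0, "dy": 0, "dz": 0, "wx": 0, "wy": 0, "wz": -10, "hand": 1}, {"dx": 0, "dy": 0, "dz": 0, "wx": 0, "wy": 0, "wz": -10, "hand": 1}, {"dx": 0, "dy": 0, "dz": 0, "wx": 0, "wy": 0, "wz": -10, "hand": 1}, {"dx": 0, "dy": 0, "dz": 0, "wx": 0, "wy": 0, "wz": -10, "hand": 1}, {"dx": 0, "dy": 0, "dz": 0, "wx": 0, "wy": 0, "wz": 0, "hand": 1}]}}

```text
clock: 10.9
eef_pos: [0.5616, 0.2705, 0.0653]
tool_rot: [-0.222, 0.975, 0.0, 0.0]
contact_force: [0.1, -0.4, -3.8]
width: 0.0099
grasp_force: 20.0
```

```bash
python3 - <<'E'
from h import *
go([.5615,.2708,.045],down(225.6))
E
```

```text
t 10.9 pos [0.5616 0.2705 0.0653] yaw -154.4 q [ 0.08  0.96 -0.91  1.68  0.9   0.97  0.84]
shift cm [-0.    0.03  2.03] turn [ 1.000e-02  1.000e-02 -1.995e+01] shift in target axes [-0.01  0.03  2.03]
```

{"api": "drive_tool", "payload": {"motion": [{"dx": 0, "dy": 0, "dz": 0, "wx": 0, "wy": 0, "wz": -10, "hand": 1}, {"dx": 0, "dy": 0, "dz": 0, "wx": 0, "wy": 0, "wz": -10, "hand": 1}, {"dx": 0, "dy": 0, "dz": 1, "wx": 0, "wy": 0, "wz": 0, "hand": 1}, {"dx": 0, "dy": 0, "dz": 0.95, "wx": 0, "wy": 0, "wz": 0, "hand": 1}, {"dx": 0, "dy": 0, "dz": 0, "wx": 0, "wy": 0, "wz": 0, "hand": 1}, {"dx": 0, "dy": 0, "dz": 0, "wx": 0, "wy": 0, "wz": 0, "hand": 0.3}, {"dx": 0, "dy": 0, "dz": 0, "wx": 0, "wy": 0, "wz": 0, "hand": 0.3}, {"dx": 0, "dy": 0, "dz": 0, "wx": 0, "wy": 0, "wz": 0, "hand": 0.3}, {"dx": 0, "dy": 0, "dz": -5, "wx": 0, "wy": 0, "wz": 0, "hand": 0.3}, {"dx": 0, "dy": 0, "dz": -5, "wx": 0, "wy": 0, "wz": 0, "hand": 0.3}, {"dx": 0, "dy": 0, "dz": 0, "wx": 0, "wy": 0, "wz": 10, "hand": 0.3}, {"dx": 0, "dy": 0, "dz": 0, "wx": 0, "wy": 0, "wz": 10, "hand": 0.3}]}}

```text
clock: 12.4
eef_pos: [0.5617, 0.2709, 0.1461]
tool_rot: [-0.22, 0.976, 0.0, 0.001]
contact_force: [0.3, 0.2, 0.1]
width: 0.0615
grasp_force: 0.0
```

{"api": "drive_tool", "payload": {"motion": [{"dx": 0, "dy": 0, "dz": 0, "wx": 0, "wy": 0, "wz": 10, "hand": 0.3}, {"dx": 0, "dy": 0, "dz": 0, "wx": 0, "wy": 0, "wz": 10, "hand": 0.3}, {"dx": 0, "dy": 0, "dz": 0, "wx": 0, "wy": 0, "wz": 10, "hand": 0.3}, {"dx": 0, "dy": 0, "dz": 0, "wx": 0, "wy": 0, "wz": 10, "hand": 0.3}, {"dx": 0, "dy": 0, "dz": 0, "wx": 0, "wy": 0, "wz": 10, "hand": 0.3}, {"dx": 0, "dy": 0, "dz": 0, "wx": 0, "wy": 0, "wz": 10, "hand": 0.3}, {"dx": 0, "dy": 0, "dz": 0, "wx": 0, "wy": 0, "wz": 10, "hand": 0.3}, {"dx": 0, "dy": 0, "dz": 0, "wx": 0, "wy": 0, "wz": 10, "hand": 0.3}, {"dx": 0, "dy": 0, "dz": 0, "wx": 0, "wy": 0, "wz": 10, "hand": 0.3}, {"dx": 0, "dy": 0, "dz": 0, "wx": 0, "wy": 0, "wz": 10, "hand": 0.3}, {"dx": 0, "dy": 0, "dz": 0, "wx": 0, "wy": 0, "wz": 10, "hand": 0.3}, {"dx": 0, "dy": 0, "dz": 0, "wx": 0, "wy": 0, "wz": 10, "hand": 0.3}]}}

```text
clock: 13.9
eef_pos: [0.5612, 0.271, 0.1453]
tool_rot: [0.735, 0.678, 0.0, -0.0]
contact_force: [0.2, -0.4, -0.0]
width: 0.0616
grasp_force: 0.0
```

{"api": "drive_tool", "payload": {"motion": [{"dx": 0, "dy": 0, "dz": 0, "wx": 0, "wy": 0, "wz": 10, "hand": 0.3}, {"dx": 0, "dy": 0, "dz": 0, "wx": 0, "wy": 0, "wz": 10, "hand": 0.3}, {"dx": 0, "dy": 0, "dz": 0, "wx": 0, "wy": 0, "wz": 10, "hand": 0.3}, {"dx": 0, "dy": 0, "dz": 0, "wx": 0, "wy": 0, "wz": 10, "hand": 0.3}, {"dx": 0, "dy": 0, "dz": 0, "wx": 0, "wy": 0, "wz": 0, "hand": 0.3}]}}

```text
clock: 14.52
eef_pos: [0.5612, 0.2711, 0.1454]
tool_rot: [0.921, 0.39, 0.0, 0.0]
contact_force: [-0.4, 0.6, -0.0]
width: 0.0618
grasp_force: 0.0
```

```bash
python3 - <<'E'
from h import *
import cv2
go([.5616,.2706,.044],down(45.6))
cv2.imwrite('pics/w4.png',cv2.resize(optics.snapshot('wrist'),None,fx=.6,fy=.6,interpolation=3))
E
```

```text
t 14.525 pos [0.5612 0.2711 0.1454] yaw 45.9 q [-0.25  0.66 -0.38  1.68  0.3   0.86 -1.53]
shift cm [-1.000e-02  6.000e-02  1.014e+01] turn [ 0.02 -0.01  0.28] shift in target axes [-1.000e-02  6.000e-02  1.014e+01]
```

View pics/w4.png

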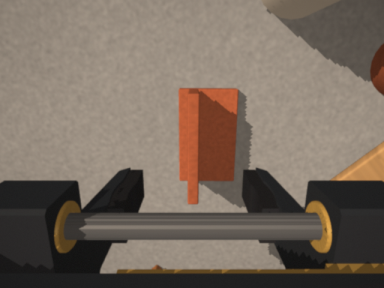

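The fin is centred at column 193 (0.6 scale) and parallel to the fingers, with its top running from rows 89 to 203. Grip it and lift.

{"api": "drive_tool", "payload": {"motion": [{"dx": 0, "dy": 0, "dz": 5, "wx": 0, "wy": 0, "wz": 0.3, "hand": 0.3}, {"dx": 0, "dy": 0, "dz": 5.15, "wx": 0, "wy": 0, "wz": 0, "hand": 0.3}, {"dx": 0, "dy": 0, "dz": 0, "wx": 0, "wy": 0, "wz": 0, "hand": 0.3}, {"dx": 0, "dy": 0, "dz": 0, "wx": 0, "wy": 0, "wz": 0, "hand": 1}, {"dx": 0, "dy": 0, "dz": 0, "wx": 0, "wy": 0, "wz": 0, "hand": 1}, {"dx": 0, "dy": 0, "dz": 0, "wx": 0, "wy": 0, "wz": 0, "hand": 1}, {"dx": 0, "dy": 0, "dz": 0, "wx": 0, "wy": 0, "wz": 0, "hand": 1}, {"dx": 0, "dy": 0, "dz": 0, "wx": 0, "wy": 0, "wz": 0, "hand": 1}, {"dx": 0, "dy": 0, "dz": 0, "wx": 0, "wy": 0, "wz": 0, "hand": 1}, {"dx": 0, "dy": 0, "dz": 0, "wx": 0, "wy": 0, "wz": 0, "hand": 1}], "squeeze": 25}}

```text
clock: 15.82
eef_pos: [0.5614, 0.2708, 0.0439]
tool_rot: [0.922, 0.387, 0.0, 0.0]
contact_force: [-0.2, -1.2, 2.6]
width: 0.0098
grasp_force: 25.0
```

{"api": "drive_tool", "payload": {"motion": [{"dx": 0, "dy": 0, "dz": -5, "wx": 0, "wy": 0, "wz": 0, "hand": 1}, {"dx": 0, "dy": 0, "dz": -6, "wx": 0, "wy": 0, "wz": 0, "hand": 1}, {"dx": 0, "dy": 0, "dz": -6, "wx": 0, "wy": 0, "wz": 0, "hand": 1}, {"dx": 0, "dy": 0, "dz": -6, "wx": 0, "wy": 0, "wz": 0, "hand": 1}, {"dx": 0, "dy": 0, "dz": -6, "wx": 0, "wy": 0, "wz": 0, "hand": 1}, {"dx": 0, "dy": 0, "dz": 0, "wx": 0, "wy": 0, "wz": 0, "hand": 1}]}}

```text
clock: 16.58
eef_pos: [0.5632, 0.2722, 0.3386]
tool_rot: [0.922, 0.386, 0.004, -0.0]
contact_force: [0.3, 0.1, -3.7]
width: 0.0097
grasp_force: 25.0
```

```bash
cat >> h.py <<'E'
bed=np.array([.6598,.0424,-1.6098])
# placing: tile x=bed x, tool x=-bed x, tool z=-bed z, tool y=bed y
def Rplace(b=bed): return bedR(b[2])*R.from_euler('y',180,degrees=True)
def tcp(x,y,z,b=bed,ex=0):  # tile centre bed xy, foot height z (mm); ex: grip offset on tile x
    return bedpt(b,[x+ex,y-15,z+43])[0]
E
python3 - <<'E'
from h import *
c=optics.camera_info('wrist')
# fin top ends from w4 picture: camera pose relative to TCP is fixed -> rebuild in tool frame
from rig import monitor
s=monitor.state();C=R.from_quat(s['tool_rot'])
eye=C.inv().apply(c['eye']-s['eef_pos']);att=C.inv()*R.from_quat(c['attitude'])
for px in([193/.6,89/.6],[193/.6,203/.6]):
    d=att.apply(np.linalg.inv(c['mtx'])@[*px,1]); z=.1454-.062
    print('tool mm',((eye+d*(z-eye[2])/d[2])*1000).round(1))
go(tcp(-15,0,80),Rplace())
E
```

```text
tool mm [53.2 -0.7 83.4]
tool mm [-48.6  -0.7  83.4]
t 16.575 pos [0.5632 0.2722 0.3386] yaw 45.5 q [-0.21  0.46 -0.44  1.51  0.2   1.21 -1.46]
shift cm [-13.94  24.88   4.74] turn [ 10.65  26.3  -41.35] shift in target axes [-26.12   9.05  -8.46]
```

{"api": "drive_tool", "payload": {"motion": [{"dx": 0, "dy": 0, "dz": 0, "wx": 2.13, "wy": 5.26, "wz": -8.27, "hand": 1}, {"dx": 0, "dy": 0, "dz": 0, "wx": 2.13, "wy": 5.26, "wz": -8.27, "hand": 1}, {"dx": 0, "dy": 0, "dz": 0, "wx": 2.13, "wy": 5.26, "wz": -8.27, "hand": 1}, {"dx": 0, "dy": 0, "dz": 0, "wx": 2.13, "wy": 5.26, "wz": -8.27, "hand": 1}, {"dx": 0, "dy": 0, "dz": 0, "wx": 2.13, "wy": 5.26, "wz": -8.27, "hand": 1}, {"dx": 0, "dy": 0, "dz": -4.2, "wx": 0, "wy": 0, "wz": 0, "hand": 1}, {"dx": 0, "dy": 0, "dz": -4.2, "wx": 0, "wy": 0, "wz": 0, "hand": 1}, {"dx": 0, "dy": 0, "dz": 0, "wx": 0, "wy": 0, "wz": 0, "hand": 1}]}}

```text
clock: 17.58
eef_pos: [0.5617, 0.23, 0.4084]
tool_rot: [0.701, 0.671, 0.171, -0.168]
contact_force: [0.7, 0.7, -3.4]
width: 0.0097
grasp_force: 25.0
```

{"api": "drive_tool", "payload": {"motion": [{"dx": -4.35, "dy": 1.5, "dz": 0, "wx": 0, "wy": 0, "wz": 0, "hand": 1}, {"dx": -4.35, "dy": 1.5, "dz": 0, "wx": 0, "wy": 0, "wz": 0, "hand": 1}, {"dx": -4.35, "dy": 1.5, "dz": 0, "wx": 0, "wy": 0, "wz": 0, "hand": 1}, {"dx": -4.35, "dy": 1.5, "dz": 0, "wx": 0, "wy": 0, "wz": 0, "hand": 1}, {"dx": -4.35, "dy": 1.5, "dz": 0, "wx": 0, "wy": 0, "wz": 0, "hand": 1}, {"dx": -4.35, "dy": 1.5, "dz": 0, "wx": 0, "wy": 0, "wz": 0, "hand": 1}, {"dx": 0, "dy": 0, "dz": 0, "wx": 0, "wy": 0, "wz": 0, "hand": 1}, {"dx": 0, "dy": 0, "dz": 0, "wx": 0, "wy": 0, "wz": 0, "hand": 1}]}}

```text
clock: 18.58
eef_pos: [0.6394, -0.0009, 0.2841]
tool_rot: [0.7, 0.673, 0.169, -0.171]
contact_force: [0.0, 0.1, -1.6]
width: 0.0099
grasp_force: 25.0
```

```bash
python3 - <<'E'
from h import *
import cv2
go(tcp(-15,0,80,ex=2.3),Rplace())
cv2.imwrite('pics/w5.png',optics.snapshot('wrist'))
print(proj('wrist',bedpt(bed,[[-75,-35,0],[-75,35,0],[-75,-37,15],[-75,37,15],[-40,-35,0],[-40,35,0]])).round(0).tolist())
print(proj('wrist',[tcp(0,0,0)*0+bedpt(bed,[-65,y,92])[0] for y in(-30,30)]).round(0).tolist())
E
```

```text
t 18.575 pos [ 0.6394 -0.0009  0.2841] yaw 87.5 q [ 0.61  0.66 -0.7   1.51 -0.09  1.1   0.02]
shift cm [ 0.04  0.37 -0.6 ] turn [-0.6   0.18 -0.19] shift in target axes [ 0.04  0.37 -0.59]
[[294.0, 128.0], [421.0, 128.0], [288.0, 129.0], [432.0, 129.0], [295.0, 191.0], [418.0, 191.0]]
[[290.0, 167.0], [462.0, 167.0]]
```

View pics/w5.png

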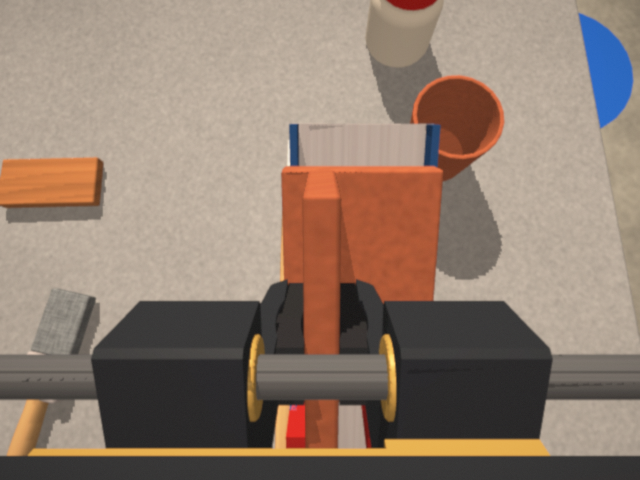

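The chute walls are at columns 289 and 439 and the tile foot spans 283–441. Laterally the tile needs about +5.7 mm; its heading is already parallel. Correct and descend.

{"api": "drive_tool", "payload": {"motion": [{"dx": 0, "dy": 0.57, "dz": 0, "wx": -0.6, "wy": 0.2, "wz": -0.2, "hand": 1}, {"dx": 0, "dy": 0, "dz": 2, "wx": 0, "wy": 0, "wz": 0, "hand": 1}, {"dx": 0, "dy": 0, "dz": 2, "wx": 0, "wy": 0, "wz": 0, "hand": 1}, {"dx": 0, "dy": 0, "dz": 1.5, "wx": 0, "wy": 0, "wz": 0, "hand": 1}, {"dx": 0, "dy": 0, "dz": 0, "wx": 0, "wy": 0, "wz": 0, "hand": 1}, {"dx": 0, "dy": 0, "dz": 0, "wx": 0, "wy": 0, "wz": 0, "hand": 1}]}}

```text
clock: 19.38
eef_pos: [0.6479, 0.0227, 0.2379]
tool_rot: [0.7, 0.672, 0.176, -0.166]
contact_force: [0.5, -0.6, -2.1]
width: 0.0098
grasp_force: 25.0
```

```bash
python3 - <<'E'
from h import *
import cv2
go(tcp(-15,0,0,ex=2.3),Rplace())
w=optics.snapshot('wrist')[90:250,240:480]
cv2.imwrite('pics/w6.png',cv2.resize(w,None,fx=3,fy=3,interpolation=3))
E
```

```text
t 19.375 pos [0.6479 0.0227 0.2379] yaw 87.8 q [ 0.57  0.71 -0.69  1.55 -0.07  0.99  0.01]
shift cm [ 0.1 -0.4  2.2] turn [0.27 0.07 0.01] shift in target axes [ 0.1  -0.39  2.2 ]
```

View pics/w6.png

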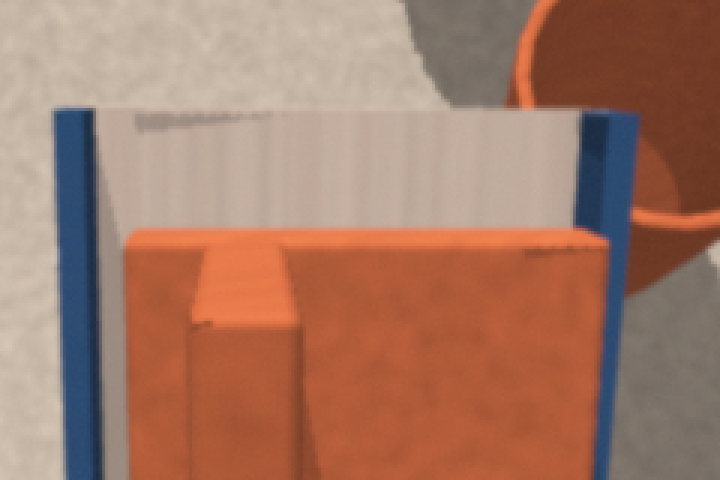

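The foot (125–608) is about 1.7 mm too far right between the walls (54–638); the yaw is parallel. That's more pictures than allowed, so I'll view no more. Nudge over and lower.

{"api": "drive_tool", "payload": {"motion": [{"dx": 0, "dy": -0.18, "dz": 0, "wx": 0, "wy": 0, "wz": 0, "hand": 1}, {"dx": 0, "dy": 0, "dz": 0.9, "wx": 0, "wy": 0, "wz": 0, "hand": 1}, {"dx": 0, "dy": 0, "dz": 0.8, "wx": 0, "wy": 0, "wz": 0, "hand": 1}, {"dx": 0, "dy": 0, "dz": 0, "wx": 0, "wy": 0, "wz": 0, "hand": 1}, {"dx": 0, "dy": 0, "dz": 0, "wx": 0, "wy": 0, "wz": 0, "hand": 1}]}}

```text
clock: 20.05
eef_pos: [0.646, 0.0311, 0.2221]
tool_rot: [0.7, 0.672, 0.175, -0.166]
contact_force: [-0.3, 0.5, -2.1]
width: 0.0098
grasp_force: 25.0
```

```bash
python3 - <<'E'
from h import *
go(tcp(-15,1.8,0,ex=2.3),Rplace())
E
```

```text
t 20.05 pos [0.646  0.0311 0.2221] yaw 87.8 q [ 0.56  0.72 -0.69  1.57 -0.07  0.96  0.01]
shift cm [0.1  0.01 0.42] turn [0.2  0.05 0.  ] shift in target axes [0.1  0.02 0.42]
```

No contact yet and 4 mm to go. Creep down.

{"api": "drive_tool", "payload": {"motion": [{"dx": 0, "dy": 0, "dz": 0.25, "wx": 0, "wy": 0, "wz": 0, "hand": 1}, {"dx": 0, "dy": 0, "dz": 0, "wx": 0, "wy": 0, "wz": 0, "hand": 1}, {"dx": 0, "dy": 0, "dz": 0, "wx": 0, "wy": 0, "wz": 0, "hand": 1}]}}

```text
clock: 20.42
eef_pos: [0.646, 0.0321, 0.22]
tool_rot: [0.7, 0.672, 0.175, -0.166]
contact_force: [0.5, 0.1, -2.9]
width: 0.0098
grasp_force: 25.0
```

{"api": "drive_tool", "payload": {"motion": [{"dx": 0, "dy": 0, "dz": 0.15, "wx": 0, "wy": 0, "wz": 0, "hand": 1}, {"dx": 0, "dy": 0, "dz": 0, "wx": 0, "wy": 0, "wz": 0, "hand": 1}, {"dx": 0, "dy": 0, "dz": 0, "wx": 0, "wy": 0, "wz": 0, "hand": 1}]}}

```text
clock: 20.8
eef_pos: [0.6462, 0.0327, 0.2188]
tool_rot: [0.7, 0.672, 0.175, -0.166]
contact_force: [-0.7, -0.1, -0.3]
width: 0.0099
grasp_force: 25.0
```

{"api": "drive_tool", "payload": {"motion": [{"dx": 0, "dy": 0, "dz": 0.05, "wx": 0, "wy": 0, "wz": 0, "hand": 1}, {"dx": 0, "dy": 0, "dz": 0, "wx": 0, "wy": 0, "wz": 0, "hand": 1}, {"dx": 0, "dy": 0, "dz": 0, "wx": 0, "wy": 0, "wz": 0, "hand": 0.3}, {"dx": 0, "dy": 0, "dz": 0, "wx": 0, "wy": 0, "wz": 0, "hand": 0.3}, {"dx": 0, "dy": 0, "dz": 0, "wx": 0, "wy": 0, "wz": 0, "hand": 0.3}, {"dx": 0, "dy": 0, "dz": 0, "wx": 0, "wy": 0, "wz": 0, "hand": 0.3}, {"dx": 0, "dy": 0, "dz": 0, "wx": 0, "wy": 0, "wz": 0, "hand": 0.3}, {"dx": 0, "dy": 0, "dz": 0, "wx": 0, "wy": 0, "wz": 0, "hand": 0.3}, {"dx": 0, "dy": 0, "dz": 0, "wx": 0, "wy": 0, "wz": 0, "hand": 0.3}, {"dx": 0, "dy": 0, "dz": 0, "wx": 0, "wy": 0, "wz": 0, "hand": 0.3}]}}

```text
clock: 22.05
eef_pos: [0.6461, 0.0331, 0.2182]
tool_rot: [0.7, 0.672, 0.175, -0.166]
contact_force: [-0.2, 0.7, -1.0]
width: 0.0615
grasp_force: 0.0
```

{"api": "drive_tool", "payload": {"motion": [{"dx": 1, "dy": 0, "dz": -3, "wx": 0, "wy": 0, "wz": 0, "hand": 0.3}, {"dx": 2, "dy": 0, "dz": -5, "wx": 0, "wy": 0, "wz": 0, "hand": 0.3}, {"dx": 3, "dy": 0, "dz": -5, "wx": 0, "wy": 0, "wz": 0, "hand": 0.3}, {"dx": 5, "dy": 0, "dz": -3, "wx": 0, "wy": 0, "wz": 0, "hand": 0.3}, {"dx": 5, "dy": 0, "dz": 0, "wx": 0, "wy": 0, "wz": 0, "hand": 0.3}, {"dx": 0, "dy": 0, "dz": 0, "wx": 0, "wy": 0, "wz": 0, "hand": 0.3}]}}

```text
clock: 22.8
eef_pos: [0.6474, 0.1048, 0.4379]
tool_rot: [0.697, 0.675, 0.177, -0.166]
contact_force: [0.1, -0.6, -0.7]
width: 0.0619
grasp_force: 0.0
```

```bash
python3 - <<'E'
from h import *
import cv2
b=bed+[.0018,0,0]
old={'top':cv2.imread('pics/top0.png'),'side':cv2.imread('pics/side0.png')}
for n in('top','side'):
    im=optics.snapshot(n);cv2.imwrite(f'pics/end_{n}.png',im)
    # terracotta pixels that are new in comparison with the start
    m=lambda i:((i[...,2].astype(int)-i[...,0]>45)&(i[...,2].astype(int)-i[...,1]>30)).astype(np.uint8)
    d=((m(im)==1)&(m(old[n])==0)).astype(np.uint8)
    k,l,s,c=cv2.connectedComponentsWithStats(d)
    print(n,[(s[i].tolist(),c[i].round().tolist()) for i in range(1,k) if s[i][4]>15])
    for nm,x in(('home',250),('bay',-15),('plate',30)):
        print(nm,proj(n,bedpt(b,[[x-50,-15,62],[x+50,-15,62],[x-50,30,12],[x+50,30,12],[x+50,-30,12]])).round(0).tolist())
E
```

```text
top [([410, 0, 6, 13, 21], [413.0, 5.0]), ([456, 0, 4, 25, 51], [457.0, 13.0]), ([459, 0, 9, 44, 173], [464.0, 16.0]), ([478, 0, 29, 71, 707], [489.0, 26.0]), ([474, 2, 3, 12, 16], [475.0, 7.0]), ([398, 25, 15, 35, 119], [403.0, 43.0]), ([424, 29, 5, 18, 43], [426.0, 38.0]), ([469, 42, 4, 22, 44], [471.0, 52.0]), ([485, 44, 7, 15, 41], [488.0, 51.0]), ([423, 48, 8, 22, 88], [427.0, 59.0]), ([474, 49, 4, 10, 21], [475.0, 54.0]), ([351, 185, 6, 17, 59], [354.0, 191.0]), ([467, 214, 22, 30, 145], [478.0, 230.0]), ([374, 218, 4, 11, 31], [376.0, 223.0]), ([475, 249, 41, 32, 272], [494.0, 269.0]), ([471, 251, 3, 9, 16], [472.0, 255.0]), ([552, 374, 49, 70, 1602], [575.0, 408.0])]
home [[354.0, 199.0], [388.0, 204.0], [344.0, 184.0], [377.0, 189.0], [376.0, 212.0]]
bay [[246.0, 183.0], [290.0, 190.0], [240.0, 167.0], [282.0, 174.0], [281.0, 200.0]]
plate [[266.0, 186.0], [308.0, 192.0], [259.0, 170.0], [300.0, 177.0], [298.0, 202.0]]
side [([355, 200, 44, 31, 727], [377.0, 216.0]), ([326, 252, 13, 11, 96], [332.0, 257.0]), ([358, 328, 16, 7, 55], [366.0, 331.0]), ([622, 369, 9, 9, 28], [626.0, 373.0])]
home [[374.0, 265.0], [389.0, 314.0], [388.0, 265.0], [402.0, 311.0], [375.0, 318.0]]
bay [[338.0, 146.0], [351.0, 189.0], [353.0, 153.0], [366.0, 193.0], [340.0, 199.0]]
plate [[344.0, 165.0], [357.0, 209.0], [359.0, 171.0], [372.0, 212.0], [346.0, 218.0]]
```

```bash
python3 - <<'E'
import cv2,numpy as np
for n,(r0,r1,c0,c1) in {'top':(165,225,230,405),'side':(140,330,320,425)}.items():
    im=cv2.imread(f'pics/end_{n}.png').astype(int);o=cv2.imread(f'pics/{n}0.png').astype(int)
    d=((im[...,2]-im[...,0])-(o[...,2]-o[...,0]))[r0:r1,c0:c1]
    k=5
    h,w=d.shape;g=d[:h//k*k,:w//k*k].reshape(h//k,k,w//k,k).mean((1,3)).round().astype(int)
    print(n);[print(r0+i*k,' '.join('%3d'%x for x in r)) for i,r in enumerate(g)]
E
```

```text
top
165 -34  -6   2   8   4   5   1  -6 -18 -28 -30 -30 -31 -31 -30 -34 -31 -28 -24 -24 -31 -45 -29  -1   1   2   2   2   1   2   1   1   1   1   1
170 -20 -19 -18 -16 -30 -32 -27 -18 -10   0   3   3  -3 -11 -77 -118 -67  -6 -13 -20 -30 -30 -29  -6   1   1   2   2   1   1   1   1   1   3   4
175 -20 -18   0   2  -3 -25 -30 -33 -33 -34 -33 -32 -26 -25 -131 -120 -59  12  15  17 -20 -30 -30 -17   2   2   2   2   2   2   2   1   2   4   4
180 -10 -20  -4   2   3   2  -5 -32 -33 -33 -34 -32 -32 -43 -132 -117 -67 -30 -23 -14 -27 -26 -24   1   6   2   2   2   2   2   2   2   2   2   1
185  10 -19  -3   2   2   2   2 -30 -34 -34 -33 -33 -32 -41 -98 -68 -42 -31 -30 -27 -32 -32 -29 -22  38  38  20  15  11   4   2   2   2   2   1
190  -5 -20  -2   2   2   2   2 -23 -33 -34 -34 -33 -32 -32 -32 -33 -32 -31 -30 -30 -34 -32 -29 -23  10  37  22  22  22  13   2   1   2   2   1
195  -3  11  12   0   0   2   1 -13 -32 -32 -33 -33 -32 -33 -35 -46 -35 -31 -30 -30 -34 -33 -29 -23 -13  33  19  18  19  12   2   2   2   1   1
200 -19 -18 -11   2   5   2   1   0  -2  -3  -8 -14 -21 -48 -103 -106 -50 -30 -29 -
[... 3291 characters left out ...]
   0   0   0   0   0   0   0   0   0   7  10  12  17  18  18  15   0   0   0   0   0
295   0   0   0   0   0  -1   0   0   0   2  12  12  15  17  18  21  -2   1   0   0   0
300   0   0   0   0   0   1  -1   1   0   0   9  13  14  17  18  20   5   0   0   1   0
305   0   0   0   0   1   0   1   0   0   0   5  13  13  13  16  18  13   0   0   1   0
310   0   0  -1   0   0   1   0   0   0   0   3  12  12  11  13  11   6   1   0   0   0
315   0   0   0   0   0   0   0   0   0   0   0   5   4   2   0   0   0   0   0   0   0
320   0   0   0   0   0   0   0   0   0   0   1   1   1   0   0   0   0   0   0   1   1
325   0   0   0   0   0   0   0   0   0   5   9   1   0   0   1   0   1   0   0   0   0
```

In the side view the tile's colour fills rows 265–316, which matches the home prediction, and the shutter is still up. Handing in.

```bash
python3 -c "
from rig import workorder
print(workorder.close_job())"
```

```text
the job is handed in; nothing more can be done
None
```

I handed the job in at about 23 s: the shutter stands at the yellow band, and the tile slid through the gauge plate by itself and, by the end camera images, lies at the rubber stop. The hand-in gave no verdict, I did not check whether the bystanders had moved, and I viewed 11 pictures, one over the limit of 10.

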